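# Hold a round flask down in the free sprung ring of a touch mixer

### The arm

A 6-joint arm with a two-finger parallel gripper is mounted at the origin on the work surface. World frame = base frame: x ahead of the robot, y to its left, z up, the work surface at z = 0. Lengths are in m, angles in rad, forces in N, time in s.
With the tool pointing down it reaches from about 0.25 to 0.775 m from the base axis. Payload 4 kg.
Tool frame: the origin (TCP) lies at the very end of the fingers, on their centre line; the grasp point (between the pads) lies 19 mm behind it; y points along the fingers, x is the direction in which the jaws open and shut, and the axes are right-handed (so a half turn about y gives the same grasp; the last joint's range is limited). The gripper opens to 94 mm and grips with 3 to 60 N. Pads are 16 mm wide; open, the fingers measure 119 mm over their backs; the gripper's body (75 mm by 177 mm) begins 78 mm behind the grasp point.
Start: joints at [-1.232, 0.087, 1.371, -0, 1.684, -0.103], TCP at [0.235, -0.497, 0.206] pointing down, gripper open.
Joint ranges: [-3.1, 3.1], [-0.76, 2.03], [0.27, 2.55], [-1.08, 4.22], [0.17, 2.65], [-2.57, 2.57]. Speed limits (rad/s): [2.79, 2.79, 3.14, 3.14, 3.14, 3.14].

### API

Orientations are given as [roll, pitch, yaw] about the fixed x, y, z axes, in that order (R = Rz(yaw) Ry(pitch) Rx(roll)).
In Python, from bench import robot, snapshot, workorder gives the robot as it stands.
- The arm moves only by the tool play_rows, never from a script. Its argument "steps" is a list of rows, each an object of numbers: "x", "y", "z": the shift along the world's x, y, z in m; "rx", "ry", "rz": the turn, a rotation vector about the world's x, y, z in rad; "hand": the finger opening in m, from 0 to 0.094. A call has 1 to 8 rows; each row shifts and turns the commanded pose from where the row before left it; what a row does not reach is not made up. A row lasts 1/8 s, in which the tool goes at most 62.5 mm and 10.7 degrees, less where a joint would pass 70% of its speed; a pose out of reach is approached as far as the arm can. A call is refused whole if a number of a shift passes 0.0625 or a number of a turn 0.188, either way. A call with a gripper value outside its range is refused whole. The fingers move at their own pace and stop on an object; the grip force is fixed at half the most. Time passes only in rows, so rows that do not move let the fingers close. It gives the time, the measured TCP pose, the force and the opening at its end, in the units of the state.
- robot.get_obs(): the state, without advancing time (a new reading comes with each control period).
- snapshot(name): name is "scene" or "top" or "wrist"; returns a dict with "color" (400x640x3 uint8, red, green, blue), "range_z" (400x640 float32, m along the optical axis (not along the pixel's ray), 0 where there is no reading), "fov_y" (degrees; the focal length in pixels is half the picture's height over the tangent of half this angle, whatever the lens; pixels are square), "cx", "cy" (the principal point, pixels), "k1" (the pictures are not rectified: a ray, as slopes to the right and down, at radius r is drawn at 1 + k1 r^2 times it, then the intrinsics apply), "T" (4x4, takes a point from camera to world coordinates). Camera axes: x right, y down, z forward; pixel columns grow to the right and rows downward; lengths in m; the calibration is good to about 2 mm. A picture is of the moment at which its call begins.
- workorder.close_job(): hands the job in, once; it reports no verdict.
The state is a dict: "time": time; "joint_positions": joint angles; "qvel": joint speeds; "joint_torque": joint torques, N m; "tool_pos": TCP position; "ee_rot": TCP orientation; "wrist_force": force on the tool from outside, world axes, zero at the start; "wrist_torque": the same for the moment, N m; "width": finger opening in m.
Only numpy, scipy, OpenCV 4.12 (cv2) and the standard library are available. Lean on these libraries where they do the work, as an engineer would, in place of code of your own. Each camera call takes 0.05 s, during which the arm holds its last target.

### The job

The touch mixer on the bench has two sprung ring cradles, and one of them already has a flask sitting in it. Lift the other round flask out of its cork ring, seat it upright in the free cradle and press it down until that ring has sunk about 15 mm, so that the mixer runs; finish while still holding it pressed down like this, do not let go. Handle the glass without ramming it, and leave the flask already on the mixer and the other bench things alone.

Things in the scene. Friction and masses are not known exactly. Their poses are not given: they have to be found in the camera images.
- flask_neck (a point): The flask to use: amber glass, closed, 0.14 to 0.27 kg. Bulb: ball of 84 mm diameter; round neck 28 mm in diameter, free from 42 to 86 mm above the bulb centre; black stopper 24 mm wide, its top at 92 mm. This point: on the neck's axis, 66 mm above the bulb centre, the place to grip from above (any yaw). z up along the neck. At the start about 118 mm above the bench.
- flask_bulb (a point): Centre of the same flask's bulb (ball of 42 mm radius); z points up along the neck. About 52 mm above the bench at the start, upright in the cork ring.
- cork_ring: Cork flask ring fixed on the bench, 104 mm outside and 64 mm inside diameter, 25 mm high; origin at the centre of its underside. The flask to use stands in it, 27 mm from ring top to bulb centre.
- seated_flask_bulb (a point): Centre of the bulb of the second flask, same shape and size, which sits in one of the mixer's two rings, either one, with the spring not compressed. Its stopper's top is about 205 mm above the bench. Leave it there.
- mixer: Touch mixer, a white box fixed on the bench, 150 mm (its x) by 330 mm (its y) and 40 mm high; origin at the centre of its underside. The two ring cradles stand on it at y = -85 mm (ring_a) and y = +85 mm (ring_b). A paper drip pad lies on the box under the free ring. Beyond it (+x) stands a fixed tube rack 90 mm high.
- ring_a_seat (a point): Centre of ring_a's top rim, moves down with the ring; z up. Steel ring, 92 mm outside and 64 mm inside diameter, 14 mm high, rim 85 mm above the bench at rest. A seated bulb centres itself, with its centre 27 mm above this point. Either ring may be the free one.
- ring_b_seat (a point): Centre of ring_b's top rim; the same as ring_a.
- ring_a (a joint): How far ring_a is pressed down, in m: 0 at rest, stop at 0.020; the mixer runs from 0.012 on. The spring needs about 6.5 N to start moving, 11 N at 0.012 and 15 N at the stop; the weight of a flask does not move it.
- ring_b (a joint): How far ring_b is pressed down, the same as ring_a.
- reagent_bottle: Bystander: white plastic bottle, 54 mm in diameter, 100 mm high; origin at the centre of its underside.
- beaker: Bystander: white open beaker, 66 mm in diameter, 75 mm high; origin at the centre of its underside.
Mind the look-alikes: they are no part of the job. Leave any purple look-alike of the part that bears seated_flask_bulb alone.

How it is judged:
On the way:
1. the flask is lifted clear of its cork ring (height (world z) of flask_bulb above 0.085 m and contact force between flask and cork_ring below 0.1 N and contact force between the fingers and flask above 1 N), for 0.1 s.
At the end, for the whole second after the job is handed in: The flask sits upright (0.2 rad) in the ring that was free, bulb on its rim and within 8 mm of its axis; the fingers still hold it and keep that ring pressed more than 12 mm (of 20), at rest, through the last second. The second flask still sits in its own ring, less than 4 mm down (((value of joint ring_a above 0.012 m and horizontal distance between flask_bulb and ring_a_seat below 0.008 m and distance between flask_bulb and ring_a_seat between 0.02 and 0.034 m and value of joint ring_b below 0.004 m and horizontal distance between seated_flask_bulb and ring_b_seat below 0.01 m) or (value of joint ring_b above 0.012 m and horizontal distance between flask_bulb and ring_b_seat below 0.008 m and distance between flask_bulb and ring_b_seat between 0.02 and 0.034 m and value of joint ring_a below 0.004 m and horizontal distance between seated_flask_bulb and ring_a_seat below 0.01 m)) and angle between flask_bulb's own z axis and vertical below 0.2 rad and contact force between the fingers and flask above 2 N and linear speed of flask below 0.02 m/s); the arm keeps its last pose, push and grip.
It fails at once if the flask already on the mixer is shifted by more than 20 mm or tipped (distance of seated_flask_bulb from where it was at the start of the episode above 0.02 m or angle between seated_flask_bulb's own z axis and vertical above 0.4 rad).
It fails at once if the reagent bottle or the beaker is shifted by more than 30 mm (distance of any of reagent_bottle, beaker from where it was at the start of the episode above 0.03 m).
It fails at once if the flask is rammed into a ring of the mixer with more than 50 N (contact force between flask and mixer above 50 N).
It also fails if it takes over 38 s, if anything falls off the work surface, if the arm or the gripper's body presses on something with over 40 N, if the wrist force passes 120 N, or if a joint passes its speed limit or range.

## Working session

There is one attempt and no reset: what is moved stays moved. The work goes in short steps, Python scripts to look and compute and a tool call to move; the robot and the scene stay as the last step left them, time stands still between calls to the robot, and variables do not carry over. Pictures are saved under pics/ and viewed, and the job is handed in when it is done.

Besides the shell and the picture viewer there is one more tool, called after "Request:" as name(argument=value, ...), one argument or row to a line, values as JSON. play_rows: Moves the arm, as the interface text tells. Its arguments: {"type":"object","properties":{"steps":{"type":"array"}},"required":["steps"]}

```bash
mkdir -p pics; ls; python3 - <<'E'
from bench import robot, snapshot, workorder
import cv2,pickle
o=robot.get_obs(); print(o['time'],o['tool_pos'],o['ee_rot'],o['width'],o['wrist_force'])
for n in ['scene','top']:
    s=snapshot(n); pickle.dump(s,open(n+'.pkl','wb')); cv2.imwrite(f'pics/{n}0.png',s['color'][:,:,::-1]); print(n,s['fov_y'],s['cx'],s['cy'],s['k1'],s['T'].round(3).tolist(),(s['range_z']>0).mean())
E
```

```text
pics
0.0 [ 0.23497401 -0.49668162  0.20432014] [-1.57058836  0.00218383 -1.12897198] 0.09408172297422097 [ 0.47227807 -0.09104844 -0.47388071]
scene 48.756142842697095 317.1036491704693 194.152781156153 -0.022547349584362424 [[0.427, 0.571, -0.701, 1.345], [0.904, -0.258, 0.34, -0.427], [0.013, -0.779, -0.626, 0.773], [0.0, 0.0, 0.0, 1.0]] 0.9954140625
top 57.463252511446726 319.26783864672706 199.14827822349713 -0.016547179645856096 [[0.012, -0.992, 0.13, 0.516], [-0.999, -0.005, 0.05, -0.056], [-0.049, -0.13, -0.99, 0.772], [0.0, 0.0, 0.0, 1.0]] 0.99590625
```

View pics/scene0.png

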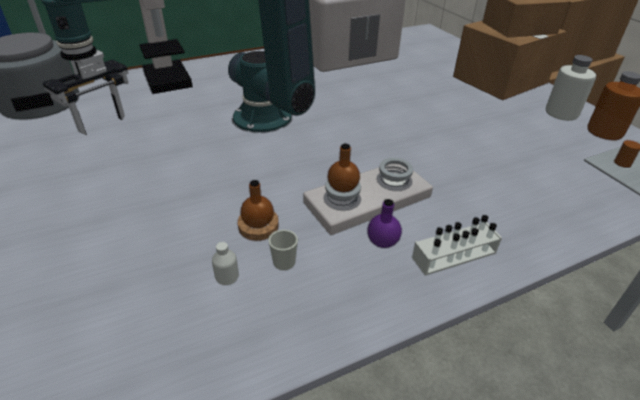

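View pics/top0.png

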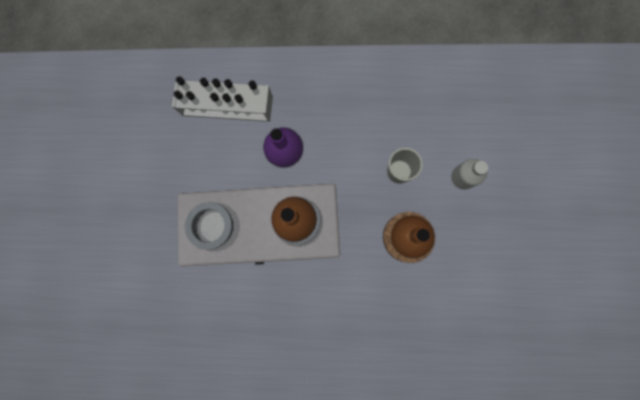

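The top view shows these candidates: amber flask in the cork ring at (410,238), amber flask on the mixer at (294,219), purple look-alike at (284,147). There is also an amber bottle in the scene background at (615,108). By the description, the target is the one in the cork ring. The free ring is at (210,226), the left one. Next I'll measure these.

```bash
cat > h.py <<'E'
import numpy as np,cv2,pickle
from scipy.optimize import least_squares
def K(s):
    f=200/np.tan(np.radians(s['fov_y']/2)); return f
def rays(s,uv):
    f=K(s);uv=np.asarray(uv,float).reshape(-1,1,2)
    cam=np.array([[f,0,s['cx']],[0,f,s['cy']],[0,0,1]])
    p=cv2.undistortPoints(uv,cam,np.array([s['k1'],0,0,0,0.])).reshape(-1,2)
    return np.c_[p,np.ones(len(p))]
def pts(s,uv):
    d=rays(s,uv);uv=np.asarray(uv,int);z=s['range_z'][uv[:,1],uv[:,0]]
    ok=z>0; P=d[ok]*z[ok,None]; return P@s['T'][:3,:3].T+s['T'][:3,3]
def plane(s,uv,h):
    d=rays(s,uv)@s['T'][:3,:3].T;o=s['T'][:3,3]; return o+d*((h-o[2])/d[:,2])[:,None]
def sph(P,r=.042):
    return least_squares(lambda c:np.linalg.norm(P-c,axis=1)-r,P.mean(0)-[0,0,.03],loss='soft_l1',f_scale=.002)
def maskpts(m): return np.argwhere(m)[:,::-1]
def circ(P):
    r=least_squares(lambda c:np.hypot(P[:,0]-c[0],P[:,1]-c[1])-c[2],[*P[:,:2].mean(0),.03],loss='soft_l1',f_scale=.002); return r.x
E
python3 - <<'E'
from h import *
for n,tb,sb,rg in [('top',(380,210,440,265),(268,192,322,245),(183,200,236,252)),('scene',(236,178,282,238),(322,142,366,210),(374,155,418,190))]:
    s=pickle.load(open(n+'.pkl','rb')); hsv=cv2.cvtColor(s['color'],cv2.COLOR_RGB2HSV)
    for nm,b in [('target',tb),('seated',sb)]:
        box=np.zeros((400,640),bool);box[b[1]:b[3],b[0]:b[2]]=1
        am=box&(hsv[...,0]<14)&(hsv[...,1]>190); am=cv2.erode(am.astype(np.uint8),np.ones((3,3)))>0
        P=pts(s,maskpts(am)); zc=.052 if nm=='target' else .112
        Pb=P[P[:,2]<zc+.036]; r=sph(Pb); print(n,nm,len(Pb),r.x.round(4),'res',np.abs(r.fun).mean().round(4))
        st=box&(hsv[...,2]<45); st=cv2.morphologyEx(st.astype(np.uint8),cv2.MORPH_OPEN,np.ones((3,3)))>0
        u=maskpts(st); Q=pts(s,u); print('  stopper px',u.mean(0).round(1),len(u),Q.mean(0).round(4),'z90',np.percentile(Q[:,2],90).round(4),'ray@top',plane(s,[u.mean(0)],zc+.09).round(4))
        if len(Q):
          T=Q[Q[:,2]>np.percentile(Q[:,2],90)-.004]; print('  top pts',T.mean(0).round(4),len(T))
    b=rg; g=[(u,v) for v in range(b[1],b[3]) for u in range(b[0],b[2])]; P=pts(s,g)
    R=P[(P[:,2]>.078)&(P[:,2]<.092)]; print(n,'ring',len(R),circ(R).round(4),np.median(R[:,2]).round(4), R[:,:2].min(0).round(4),R[:,:2].max(0).round(4))
# mixer top, cork, bystanders via top
s=pickle.load(open('top.pkl','rb'))
g=[(u,v) for v in range(400) for u in range(640)]
g=np.array(g); P=pts(s,g); M=P[(P[:,2]>.034)&(P[:,2]<.046)&(np.abs(P[:,0]-.6)<.4)]
print(len(M)); 
for nm,b in dict(mixer=(170,180,345,270),rack=(165,70,275,125),beaker=(383,142,428,188),bottle=(450,152,495,195),purple=(258,122,308,170),button=(250,258,270,268)).items():
    P=pts(s,[(u,v) for v in range(b[1],b[3]) for u in range(b[0],b[2])]);
    if nm=='mixer':
        M=P[(P[:,2]>.034)&(P[:,2]<.046)]; print('mixer',cv2.minAreaRect(M[:,:2].astype(np.float32)))
    Q=P[P[:,2]>.02]; 
    if len(Q): print(nm,Q.min(0).round(3),Q.max(0).round(3))
v=cv2.resize(s['color'][190:290,370:470,::-1],(600,600),interpolation=cv2.INTER_CUBIC); cv2.imwrite('pics/crop_t.png',v)
E
```

```text
Traceback (most recent call last):
  File "h.py", line 11, in pts
    d=rays(s,uv);uv=np.asarray(uv,int);z=s['range_z'][uv[:,1],uv[:,0]]
  File "h.py", line 8, in rays
    p=cv2.undistortPoints(uv,cam,np.array([s['k1'],0,0,0,0.])).reshape(-1,2)
      ~~~~~~~~~~~~~~~~~~~^^^^^^^^^^^^^^^^^^^^^^^^^^^^^^^^^^^^^
cv2.error: OpenCV(4.12.0) /io/opencv/modules/calib3d/src/undistort.dispatch.cpp:347: error: (-215:Assertion failed) CV_IS_MAT(_src) && CV_IS_MAT(_dst) && (_src->rows == 1 || _src->cols == 1) && (_dst->rows == 1 || _dst->cols == 1) && _src->cols + _src->rows - 1 == _dst->rows + _dst->cols - 1 && (CV_MAT_TYPE(_src->type) == CV_32FC2 || CV_MAT_TYPE(_src->type) == CV_64FC2) && (CV_MAT_TYPE(_dst->type) == CV_32FC2 || CV_MAT_TYPE(_dst->type) == CV_64FC2) in function 'cvUndistortPointsInternal'
```

```bash
cat > m.py <<'E'
from h import *
def run():
  for n,tb,sb,rg in [('top',(380,210,440,265),(268,192,322,245),(183,200,236,252)),('scene',(236,178,282,238),(322,142,366,210),(374,155,418,190))]:
    s=pickle.load(open(n+'.pkl','rb')); hsv=cv2.cvtColor(s['color'],cv2.COLOR_RGB2HSV)
    for nm,b in [('target',tb),('seated',sb)]:
        box=np.zeros((400,640),bool);box[b[1]:b[3],b[0]:b[2]]=1
        am=box&(hsv[...,0]<14)&(hsv[...,1]>165)&(hsv[...,2]>50); am=cv2.erode(am.astype(np.uint8),np.ones((3,3)))>0
        P=pts(s,maskpts(am)); zc=.052 if nm=='target' else .112
        Pb=P[P[:,2]<zc+.036]; r=sph(Pb); print(n,nm,len(Pb),r.x.round(4),'res',np.abs(r.fun).mean().round(4))
        st=box&(hsv[...,2]<45); st=cv2.morphologyEx(st.astype(np.uint8),cv2.MORPH_OPEN,np.ones((3,3)))>0
        u=maskpts(st); Q=pts(s,u)
        if len(Q):
          print('  stopper px',u.mean(0).round(1),len(u),'ray@top',plane(s,[u.mean(0)],zc+.09).round(4))
          T=Q[Q[:,2]>np.percentile(Q[:,2],90)-.004]; print('  top pts',T.mean(0).round(4),len(T))
    b=rg; g=[(u,v) for v in range(b[1],b[3]) for u in range(b[0],b[2])]; P=pts(s,g)
    R=P[(P[:,2]>.078)&(P[:,2]<.092)]; print(n,'ring',len(R),circ(R).round(4),np.median(R[:,2]).round(4), R[:,:2].min(0).round(4),R[:,:2].max(0).round(4))
run()
s=pickle.load(open('top.pkl','rb'))
print(cv2.cvtColor(s['color'],cv2.COLOR_RGB2HSV)[[238,235,222],[405,423,290]])
for nm,b in dict(mixer=(170,180,345,270),rack=(165,70,275,125),beaker=(383,142,428,188),bottle=(450,152,495,195),purple=(258,122,308,170),button=(250,258,270,268)).items():
    P=pts(s,[(u,v) for v in range(b[1],b[3]) for u in range(b[0],b[2])]);
    if nm=='mixer':
        M=P[(P[:,2]>.034)&(P[:,2]<.046)]; print('mixer',cv2.minAreaRect(M[:,:2].astype(np.float32)))
    Q=P[P[:,2]>.02]; 
    if len(Q): print(nm,Q.min(0).round(3),Q.max(0).round(3))
v=cv2.resize(s['color'][190:290,370:470,::-1],(600,600),interpolation=cv2.INTER_CUBIC); cv2.imwrite('pics/crop_t.png',v)
E
python3 m.py
```

```text
Traceback (most recent call last):
  File "m.py", line 17, in <module>
    run()
    ~~~^^
  File "m.py", line 8, in run
    P=pts(s,maskpts(am)); zc=.052 if nm=='target' else .112
  File "h.py", line 11, in pts
    d=rays(s,uv);uv=np.asarray(uv,int);z=s['range_z'][uv[:,1],uv[:,0]]
  File "h.py", line 8, in rays
    p=cv2.undistortPoints(uv,cam,np.array([s['k1'],0,0,0,0.])).reshape(-1,2)
      ~~~~~~~~~~~~~~~~~~~^^^^^^^^^^^^^^^^^^^^^^^^^^^^^^^^^^^^^
cv2.error: OpenCV(4.12.0) /io/opencv/modules/calib3d/src/undistort.dispatch.cpp:347: error: (-215:Assertion failed) CV_IS_MAT(_src) && CV_IS_MAT(_dst) && (_src->rows == 1 || _src->cols == 1) && (_dst->rows == 1 || _dst->cols == 1) && _src->cols + _src->rows - 1 == _dst->rows + _dst->cols - 1 && (CV_MAT_TYPE(_src->type) == CV_32FC2 || CV_MAT_TYPE(_src->type) == CV_64FC2) && (CV_MAT_TYPE(_dst->type) == CV_32FC2 || CV_MAT_TYPE(_dst->type) == CV_64FC2) in function 'cvUndistortPointsInternal'
```

```bash
python3 - <<'E'
from h import *
s=pickle.load(open('top.pkl','rb')); hsv=cv2.cvtColor(s['color'],cv2.COLOR_RGB2HSV)
for v,u in [(238,405),(235,423),(222,290),(245,400),(250,392),(147,284)]: print(hsv[v,u],s['color'][v,u],s['range_z'][v,u])
E
```

```text
[ 12 155 102] [102  65  40] 0.67506844
[150  23  22] [22 20 22] 0.6165291
[ 11 152  79] [79 50 32] 0.5779013
[ 12 159  85] [85 54 32] 0.6839458
[ 14 105 109] [109  85  64] 0.7332651
[138 129  75] [60 37 75] 0.7118941
```

```bash
sed -i 's/>165/>130/; s/\[\.\.\.,0\]<14/[...,0]<15/; s/\[\.\.\.,2\]>50/[...,2]>40/; s/\[\.\.\.,2\]<45/[...,2]<35/' m.py; python3 m.py
```

```text
top target 778 [ 0.5372 -0.2025  0.0511] res 0.0007
  stopper px [422.6 234.6] 87 ray@top [[ 0.5381 -0.2016  0.142 ]]
  top pts [ 0.5381 -0.2012  0.1439] 85
top seated 743 [0.5652 0.0225 0.1112] res 0.0006
  stopper px [287.  214.1] 100 ray@top [[0.566  0.0228 0.202 ]]
  top pts [0.5659 0.0226 0.2036] 99
top ring 982 [0.553  0.1908 0.0393] 0.0848 [0.5085 0.1458] [0.599  0.2367]
scene target 465 [ 0.5383 -0.2004  0.0512] res 0.0012
  stopper px [254. 183.] 31 ray@top [[ 0.5391 -0.2017  0.142 ]]
  top pts [ 0.5414 -0.2023  0.1439] 31
scene seated 442 [0.5664 0.024  0.1109] res 0.0013
  stopper px [345.  146.5] 20 ray@top [[0.5683 0.0217 0.202 ]]
  top pts [0.5706 0.0203 0.2037] 20
scene ring 357 [0.5582 0.1904 0.0394] 0.0839 [0.5112 0.1468] [0.6046 0.2386]
[[ 12 155 102]
 [150  23  22]
 [ 11 152  79]]
mixer ((0.5567023754119873, 0.106660395860672), (0.154700368642807, 0.32922011613845825), 3.9761250019073486)
mixer [ 0.475 -0.062  0.02 ] [0.643 0.275 0.206]
rack [0.788 0.089 0.02 ] [0.863 0.295 0.093]
beaker [ 0.645 -0.219  0.02 ] [ 0.709 -0.156  0.078]
bottle [ 0.637 -0.345  0.02 ] [ 0.69  -0.293  0.101]
purple [0.677 0.015 0.032] [0.759 0.097 0.137]
button [0.48  0.079 0.029] [0.492 0.119 0.043]
```

View pics/crop_t.png

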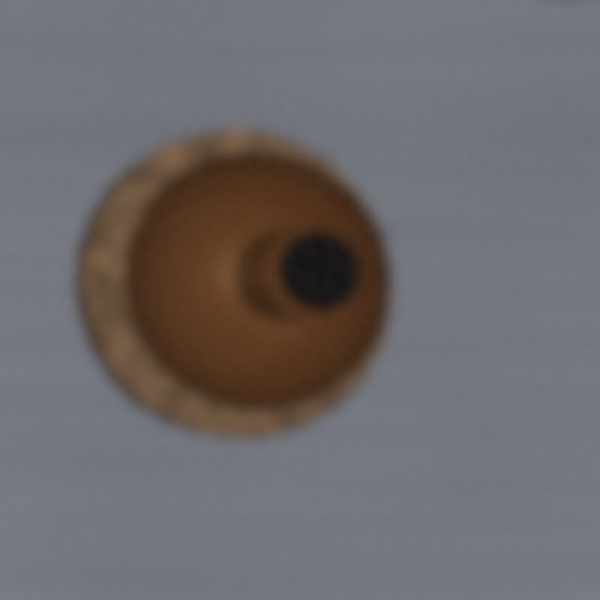

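The crop confirms it: amber flask with a black stopper, upright in the cork ring, with the stopper at about (422.6,234.6) in the full picture. Target axis is at about (0.538, -0.202) and the free ring at about (0.5537, 0.1915). Moving above the target.

Request:
play_rows(
  steps=[
    {"x":0.03,"y":0.03},
    {"x":0.04,"y":0.04},
    {"x":0.045,"y":0.045},
    {"x":0.045,"y":0.045},
    {"x":0.045,"y":0.045},
    {"x":0.045,"y":0.04},
    {"x":0.033,"y":0.03},
    {"x":0.02,"y":0.02},
  ],
)

```text
schema error: expected keys x, y, z, rx, ry, rz, hand
```

Request:
play_rows(
  steps=[
    {},
    {},
  ],
)

```text
schema error: expected keys x, y, z, rx, ry, rz, hand
```

```bash
python3 - <<'E'
from bench import robot, snapshot
import cv2,pickle
o=robot.get_obs(); print(o['time'],o['tool_pos'],o['ee_rot'],o['width'],o['wrist_force'],o['joint_positions'])
for n in ['wrist','scene']:
    s=snapshot(n); pickle.dump(s,open(n+'1.pkl','wb')); cv2.imwrite(f'pics/{n}1.png',s['color'][:,:,::-1])
E
```

```text
0.1 [ 0.23499968 -0.49673195  0.20444962] [-1.57057165  0.0019195  -1.12899216] 0.09387240813848052 [-0.84142278  0.11889801 -0.05942494] [-1.23210568e+00  8.78562608e-02  1.37207389e+00  2.60765304e-05
  1.68359493e+00 -1.03110399e-01]
```

View pics/wrist1.png

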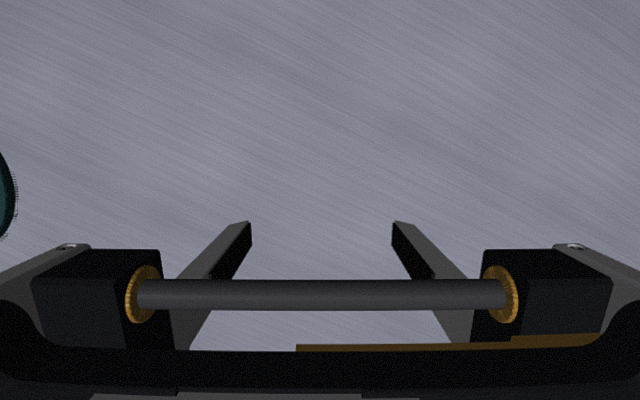

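All keys are required, so nothing moved. The wrist picture shows only the bench and the open fingers. Repeating with full rows.

Request:
play_rows(
  steps=[
    {"x":0.03,"y":0.03,"z":0,"rx":0,"ry":0,"rz":0,"hand":0.094},
    {"x":0.04,"y":0.04,"z":0,"rx":0,"ry":0,"rz":0,"hand":0.094},
    {"x":0.045,"y":0.045,"z":0,"rx":0,"ry":0,"rz":0,"hand":0.094},
    {"x":0.045,"y":0.045,"z":0,"rx":0,"ry":0,"rz":0,"hand":0.094},
    {"x":0.045,"y":0.045,"z":0,"rx":0,"ry":0,"rz":0,"hand":0.094},
    {"x":0.045,"y":0.04,"z":0,"rx":0,"ry":0,"rz":0,"hand":0.094},
    {"x":0.033,"y":0.03,"z":0,"rx":0,"ry":0,"rz":0,"hand":0.094},
    {"x":0.02,"y":0.02,"z":0,"rx":0,"ry":0,"rz":0,"hand":0.094},
  ],
)

```text
time: 1.2
tool_pos: [0.537, -0.2026, 0.205]
ee_rot: [-1.571, 0.001, -1.127]
wrist_force: [0.1, -0.5, 0.1]
width: 0.0943
```

Request:
play_rows(
  steps=[
    {"x":0,"y":0,"z":0,"rx":0,"ry":0,"rz":0,"hand":0.094},
    {"x":0,"y":0,"z":0,"rx":0,"ry":0,"rz":0,"hand":0.094},
  ],
)

```text
time: 1.45
tool_pos: [0.5352, -0.2051, 0.2053]
ee_rot: [-1.572, 0.0, -1.129]
wrist_force: [-0.7, 0.3, 0.1]
width: 0.094
```

```bash
python3 - <<'E'
from bench import robot, snapshot
import cv2,pickle
o=robot.get_obs(); print(o['time'],o['tool_pos'],o['ee_rot'],o['width'],o['wrist_force'],o['joint_positions'])
for n in ['wrist']:
    s=snapshot(n); pickle.dump(s,open(n+'2.pkl','wb')); cv2.imwrite(f'pics/{n}2.png',s['color'][:,:,::-1])
E
```

```text
1.45 [ 0.53518669 -0.20513687  0.20526468] [-1.57172760e+00  2.04113076e-05 -1.12941887e+00] 0.09396820582434456 [-0.66707317  0.33280767  0.0636993 ] [-4.64497323e-01  1.39472066e-01  1.31367919e+00 -7.25347511e-04
  1.68903202e+00  6.64836185e-01]
```

View pics/wrist2.png

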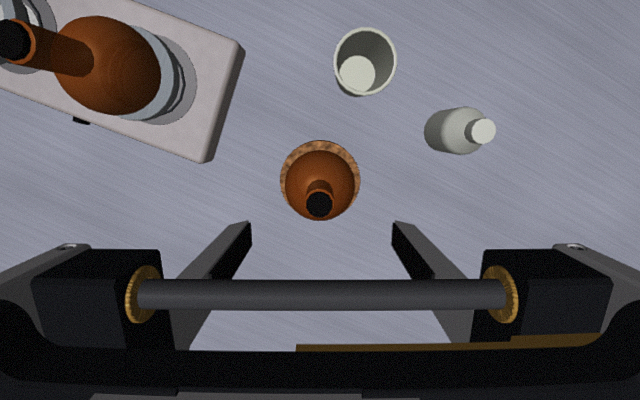

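The wrist picture shows the target's stopper at (319,204), centred between the fingertips, with beaker and bottle clear. Quick cross-check from this view.

```bash
python3 - <<'E'
from h import *
s=pickle.load(open('wrist2.pkl','rb')); hsv=cv2.cvtColor(s['color'],cv2.COLOR_RGB2HSV)
b=np.zeros((400,640),bool); b[185:222,300:340]=1
u=maskpts(b&(hsv[...,2]<40)); print(len(u),u.mean(0),plane(s,[u.mean(0)],.142), pts(s,u).mean(0))
b=np.zeros((400,640),bool); b[145:222,280:362]=1
am=b&(hsv[...,0]<11)&(hsv[...,1]>160)&(hsv[...,2]>40); P=pts(s,maskpts(cv2.erode(am.astype(np.uint8),np.ones((3,3)))>0)); P=P[P[:,2]<.088]; r=sph(P); print(r.x,np.abs(r.fun).mean(),len(P))
E
```

```text
505 [318.83762376 204.08910891] [[ 0.53772305 -0.20089608  0.142     ]] [ 0.53788384 -0.20084929  0.14271782]Traceback (most recent call last):
  File "<stdin>", line 6, in <module>
  File "h.py", line 11, in pts
    d=rays(s,uv);uv=np.asarray(uv,int);z=s['range_z'][uv[:,1],uv[:,0]]
  File "h.py", line 8, in rays
    p=cv2.undistortPoints(uv,cam,np.array([s['k1'],0,0,0,0.])).reshape(-1,2)
      ~~~~~~~~~~~~~~~~~~~^^^^^^^^^^^^^^^^^^^^^^^^^^^^^^^^^^^^^
cv2.error: OpenCV(4.12.0) /io/opencv/modules/calib3d/src/undistort.dispatch.cpp:347: error: (-215:Assertion failed) CV_IS_MAT(_src) && CV_IS_MAT(_dst) && (_src->rows == 1 || _src->cols == 1) && (_dst->rows == 1 || _dst->cols == 1) && _src->cols + _src->rows - 1 == _dst->rows + _dst->cols - 1 && (CV_MAT_TYPE(_src->type) == CV_32FC2 || CV_MAT_TYPE(_src->type) == CV_64FC2) && (CV_MAT_TYPE(_dst->type) == CV_32FC2 || CV_MAT_TYPE(_dst->type) == CV_64FC2) in function 'cvUndistortPointsInternal'
```

Request:
play_rows(
  steps=[
    {"x":0.003,"y":0.0035,"z":-0.015,"rx":0,"ry":0,"rz":0,"hand":0.094},
    {"x":0,"y":0,"z":-0.02,"rx":0,"ry":0,"rz":0,"hand":0.094},
    {"x":0,"y":0,"z":-0.025,"rx":0,"ry":0,"rz":0,"hand":0.094},
    {"x":0,"y":0,"z":-0.02,"rx":0,"ry":0,"rz":0,"hand":0.094},
    {"x":0,"y":0,"z":-0.015,"rx":0,"ry":0,"rz":0,"hand":0.094},
    {"x":0,"y":0,"z":-0.01,"rx":0,"ry":0,"rz":0,"hand":0.094},
    {"x":0,"y":0,"z":0,"rx":0,"ry":0,"rz":0,"hand":0.094},
    {"x":0,"y":0,"z":0,"rx":0,"ry":0,"rz":0,"hand":0.05},
  ],
)

```text
time: 2.5
tool_pos: [0.5393, -0.2014, 0.1014]
ee_rot: [-1.57, -0.001, -1.129]
wrist_force: [-0.6, 0.7, 0.1]
width: 0.0874
```

Request:
play_rows(
  steps=[
    {"x":0,"y":0,"z":0,"rx":0,"ry":0,"rz":0,"hand":0.04},
    {"x":0,"y":0,"z":0,"rx":0,"ry":0,"rz":0,"hand":0.036},
    {"x":0,"y":0,"z":0,"rx":0,"ry":0,"rz":0,"hand":0.036},
    {"x":0,"y":0,"z":0,"rx":0,"ry":0,"rz":0,"hand":0.036},
  ],
)

```text
time: 3.0
tool_pos: [0.5388, -0.2011, 0.1006]
ee_rot: [-1.571, -0.0, -1.129]
wrist_force: [0.1, -0.3, -0.2]
width: 0.0471
```

```bash
python3 - <<'E'
from bench import robot, snapshot
import cv2,pickle
o=robot.get_obs(); print(o['time'],o['tool_pos'],o['ee_rot'],o['width'],o['wrist_force'])
im=[]
for n in ['wrist','scene']:
    s=snapshot(n); pickle.dump(s,open(n+'3.pkl','wb')); cv2.imwrite(f'pics/{n}3.png',s['color'][:,:,::-1])
E
```

```text
3.0 [ 0.53877959 -0.20114869  0.10058684] [-1.57071956e+00 -2.20988999e-04 -1.12900833e+00] 0.0470873426170105 [ 0.08813633 -0.29946858 -0.19603255]
```

View pics/wrist3.png

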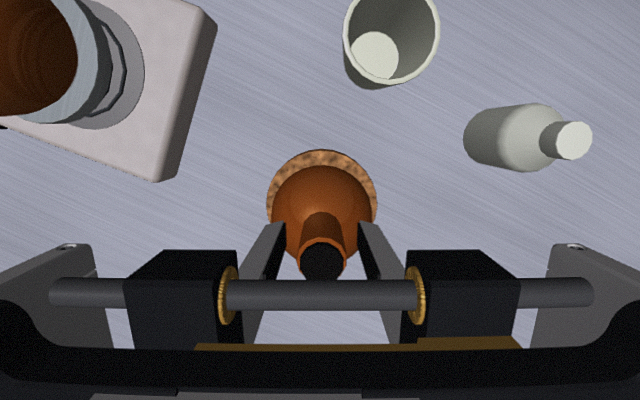

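The neck sits between the jaws, stopper at (322,258), and is centred. Closing.

Request:
play_rows(
  steps=[
    {"x":0,"y":0,"z":0,"rx":0,"ry":0,"rz":0,"hand":0.032},
    {"x":0,"y":0,"z":0,"rx":0,"ry":0,"rz":0,"hand":0.029},
    {"x":0,"y":0,"z":0,"rx":0,"ry":0,"rz":0,"hand":0.026},
    {"x":0,"y":0,"z":0,"rx":0,"ry":0,"rz":0,"hand":0.02},
    {"x":0,"y":0,"z":0,"rx":0,"ry":0,"rz":0,"hand":0.0},
    {"x":0,"y":0,"z":0,"rx":0,"ry":0,"rz":0,"hand":0.0},
    {"x":0,"y":0,"z":0,"rx":0,"ry":0,"rz":0,"hand":0.0},
    {"x":0,"y":0,"z":0,"rx":0,"ry":0,"rz":0,"hand":0.0},
  ],
)

```text
time: 4.1
tool_pos: [0.5388, -0.2011, 0.1005]
ee_rot: [-1.571, -0.0, -1.129]
wrist_force: [0.7, 0.7, -1.4]
width: 0.0273
```

Request:
play_rows(
  steps=[
    {"x":0,"y":0,"z":0.01,"rx":0,"ry":0,"rz":0,"hand":0.0},
    {"x":0,"y":0,"z":0.01,"rx":0,"ry":0,"rz":0,"hand":0.0},
    {"x":0,"y":0,"z":0.015,"rx":0,"ry":0,"rz":0,"hand":0.0},
    {"x":0,"y":0,"z":0.015,"rx":0,"ry":0,"rz":0,"hand":0.0},
    {"x":0,"y":0,"z":0,"rx":0,"ry":0,"rz":0,"hand":0.0},
    {"x":0,"y":0,"z":0,"rx":0,"ry":0,"rz":0,"hand":0.0},
  ],
)

```text
time: 4.85
tool_pos: [0.5386, -0.2011, 0.1504]
ee_rot: [-1.571, 0.0, -1.129]
wrist_force: [0.0, 0.1, -1.6]
width: 0.0275
```

```bash
python3 - <<'E'
from bench import robot, snapshot
import cv2,pickle
o=robot.get_obs(); print(o['time'],o['tool_pos'],o['ee_rot'],o['width'],o['wrist_force'])
im=[]
for n in ['wrist','scene']:
    s=snapshot(n); pickle.dump(s,open(n+'4.pkl','wb')); cv2.imwrite(f'pics/{n}4.png',s['color'][:,:,::-1])
E
```

```text
4.85 [ 0.53861331 -0.20107185  0.15038587] [-1.57096322e+00  1.08874159e-04 -1.12899362e+00] 0.027504018411067033 [ 0.04449078  0.14359441 -1.58450122]
```

View pics/scene4.png

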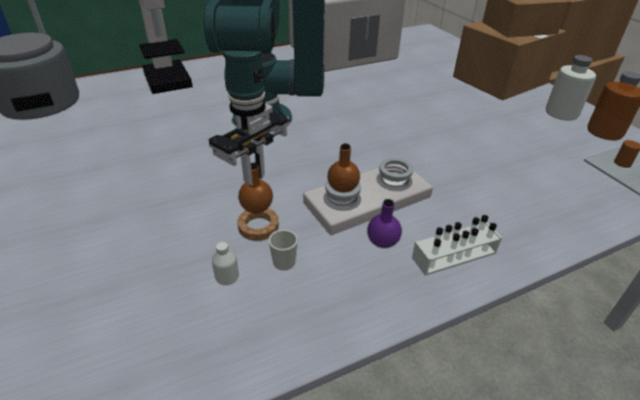

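The scene shows the flask at (256,197) hanging clear above the empty cork ring, with the opening at 27.5 mm. Raising it above the seated flask, then crossing over.

Request:
play_rows(
  steps=[
    {"x":0,"y":0,"z":0.015,"rx":0,"ry":0,"rz":0,"hand":0.0},
    {"x":0,"y":0,"z":0.025,"rx":0,"ry":0,"rz":0,"hand":0.0},
    {"x":0,"y":0,"z":0.03,"rx":0,"ry":0,"rz":0,"hand":0.0},
    {"x":0,"y":0,"z":0.03,"rx":0,"ry":0,"rz":0,"hand":0.0},
    {"x":0,"y":0.005,"z":0.03,"rx":0,"ry":0,"rz":0,"hand":0.0},
    {"x":0,"y":0.01,"z":0.025,"rx":0,"ry":0,"rz":0,"hand":0.0},
    {"x":0,"y":0.015,"z":0.015,"rx":0,"ry":0,"rz":0,"hand":0.0},
    {"x":0,"y":0.02,"z":0.01,"rx":0,"ry":0,"rz":0,"hand":0.0},
  ],
)

```text
time: 5.95
tool_pos: [0.5387, -0.1503, 0.3314]
ee_rot: [-1.57, -0.0, -1.13]
wrist_force: [0.3, -0.4, -0.7]
width: 0.0278
```

Request:
play_rows(
  steps=[
    {"x":0,"y":0.025,"z":0.0,"rx":0,"ry":0,"rz":0,"hand":0.0},
    {"x":0,"y":0.03,"z":0.0,"rx":0,"ry":0,"rz":0,"hand":0.0},
    {"x":0.003,"y":0.035,"z":0.0,"rx":0,"ry":0,"rz":0,"hand":0.0},
    {"x":0.003,"y":0.035,"z":0.0,"rx":0,"ry":0,"rz":0,"hand":0.0},
    {"x":0.003,"y":0.035,"z":0.0,"rx":0,"ry":0,"rz":0,"hand":0.0},
    {"x":0.003,"y":0.035,"z":0.0,"rx":0,"ry":0,"rz":0,"hand":0.0},
    {"x":0.003,"y":0.03,"z":0.0,"rx":0,"ry":0,"rz":0,"hand":0.0},
    {"x":0,"y":0.03,"z":0,"rx":0,"ry":0,"rz":0,"hand":0.0},
  ],
)

```text
time: 6.95
tool_pos: [0.553, 0.106, 0.3296]
ee_rot: [-1.573, 0.001, -1.128]
wrist_force: [-0.4, 0.3, -1.0]
width: 0.0274
```

Request:
play_rows(
  steps=[
    {"x":0,"y":0.03,"z":0.0,"rx":0,"ry":0,"rz":0,"hand":0.0},
    {"x":0,"y":0.025,"z":0.0,"rx":0,"ry":0,"rz":0,"hand":0.0},
    {"x":0,"y":0.02,"z":0.0,"rx":0,"ry":0,"rz":0,"hand":0.0},
    {"x":0,"y":0.01,"z":0.0,"rx":0,"ry":0,"rz":0,"hand":0.0},
    {"x":0,"y":0.002,"z":0.0,"rx":0,"ry":0,"rz":0,"hand":0.0},
    {"x":0,"y":0,"z":0.0,"rx":0,"ry":0,"rz":0,"hand":0.0},
    {"x":0,"y":0,"z":0.0,"rx":0,"ry":0,"rz":0,"hand":0.0},
  ],
)

```text
time: 7.82
tool_pos: [0.5539, 0.1901, 0.3306]
ee_rot: [-1.571, -0.0, -1.13]
wrist_force: [-1.3, 0.9, -1.0]
width: 0.0272
```

```bash
python3 - <<'E'
from bench import robot, snapshot
import cv2,pickle
o=robot.get_obs(); print(o['time'],o['tool_pos'],o['ee_rot'],o['width'],o['wrist_force'],o['wrist_torque'])
im=[]
for n in ['wrist','scene','top']:
    s=snapshot(n); pickle.dump(s,open(n+'5.pkl','wb')); im.append(s['color'][:,:,::-1])
cv2.imwrite('pics/v5.png',cv2.resize(cv2.hconcat([im[0][:,100:500],im[1][60:260,260:460].repeat(2,0).repeat(2,1)]),(800,400)))
E
```

```text
7.825 [0.55385902 0.19012334 0.33063954] [-1.57073676e+00 -3.48319662e-04 -1.13019938e+00] 0.02723388854057508 [-1.26406058  0.88309393 -0.97258844] [-0.01457697 -0.0136062  -0.01638797]
```

View pics/v5.png

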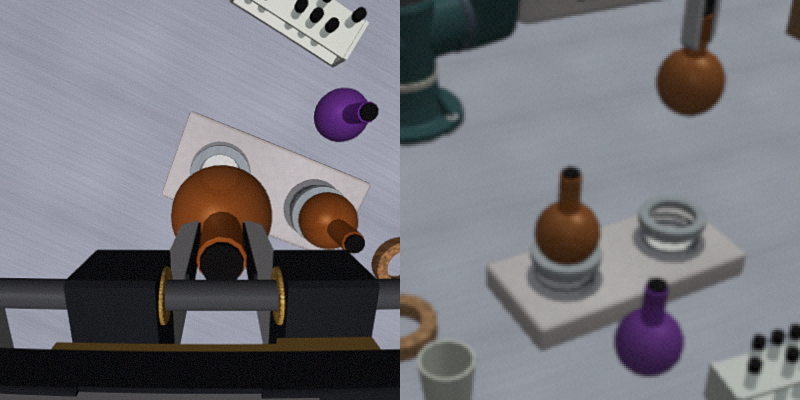

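The wrist half shows the flask held centrally between the fingers, stopper at about (322,262) in the full image. The scene half shows it hanging above the free ring, with the seated flask undisturbed. Measuring the bulb in the hand and its tilt.

```bash
cat > b.py <<'E'
from h import *
import sys
def bulb(n,box,zmin=0,zmax=9,s_min=130):
    s=pickle.load(open(n+'.pkl','rb')); hsv=cv2.cvtColor(s['color'],cv2.COLOR_RGB2HSV)
    b=np.zeros((400,640),bool); b[box[1]:box[3],box[0]:box[2]]=1
    am=b&((hsv[...,0]<15)|(hsv[...,0]>175))&(hsv[...,1]>s_min)&(hsv[...,2]>30)
    am=cv2.erode(am.astype(np.uint8),np.ones((3,3)))>0
    u=maskpts(am); 
    if not len(u): print(n,'none');return
    P=pts(s,u); P=P[(P[:,2]>zmin)&(P[:,2]<zmax)]
    c=s['T'][:3,3]; d=P.mean(0)-c; d/=np.linalg.norm(d)
    r=least_squares(lambda x:np.linalg.norm(P-x,axis=1)-.042,P.mean(0)+d*.03,loss='soft_l1',f_scale=.002)
    print(n,len(P),r.x.round(4),np.abs(r.fun).mean().round(4))
E
python3 - <<'E'
from b import *
bulb('scene5',(380,80,425,120),0,.32)
bulb('top5',(150,150,260,300),0,.32)
bulb('wrist5',(265,165,375,260),0,.318)
bulb('scene5',(322,142,366,170),0,.147)
s=pickle.load(open('top5.pkl','rb'));cv2.imwrite('pics/top5.png',s['color'][:,:,::-1])
# ring from wrist5 / top0 rim
P=pts(s,[(u,v) for v in range(195,255) for u in range(175,240)])
E
```

```text
scene5 555 [0.5529 0.1892 0.2815] 0.0013
top5 1145 [0.5532 0.1899 0.2819] 0.0006
wrist5 3656 [0.5521 0.1898 0.2807] 0.0004
scene5 21 [0.5724 0.0206 0.11  ] 0.0009
```

View pics/top5.png

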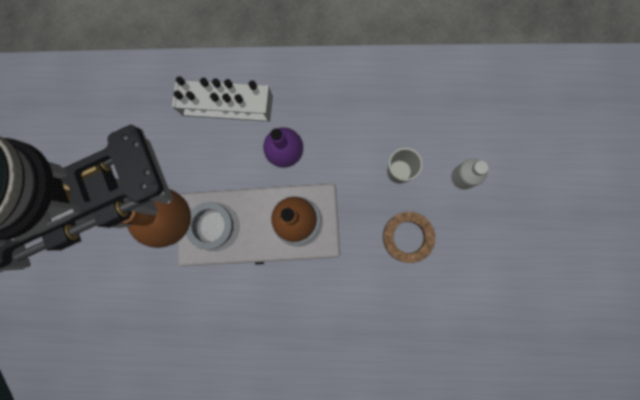

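The held bulb is within about 1.5 mm of the TCP axis, 49.5 mm below the TCP, and upright. Descending to about 8 mm above contact.

Request:
play_rows(
  steps=[
    {"x":0.0005,"y":0.0015,"z":-0.01,"rx":0,"ry":0,"rz":0,"hand":0.0},
    {"x":0,"y":0,"z":-0.02,"rx":0,"ry":0,"rz":0,"hand":0.0},
    {"x":0,"y":0,"z":-0.03,"rx":0,"ry":0,"rz":0,"hand":0.0},
    {"x":0,"y":0,"z":-0.03,"rx":0,"ry":0,"rz":0,"hand":0.0},
    {"x":0,"y":0,"z":-0.03,"rx":0,"ry":0,"rz":0,"hand":0.0},
    {"x":0,"y":0,"z":-0.02,"rx":0,"ry":0,"rz":0,"hand":0.0},
    {"x":0,"y":0,"z":-0.015,"rx":0,"ry":0,"rz":0,"hand":0.0},
    {"x":0,"y":0,"z":-0.005,"rx":0,"ry":0,"rz":0,"hand":0.0},
  ],
)

```text
time: 8.98
tool_pos: [0.5537, 0.1922, 0.1691]
ee_rot: [-1.573, 0.0, -1.129]
wrist_force: [0.5, 0.5, -2.1]
width: 0.0273
```

Request:
play_rows(
  steps=[
    {"x":0,"y":0,"z":0,"rx":0,"ry":0,"rz":0,"hand":0.0},
    {"x":0,"y":0,"z":0,"rx":0,"ry":0,"rz":0,"hand":0.0},
  ],
)

```text
time: 9.22
tool_pos: [0.5549, 0.1925, 0.1717]
ee_rot: [-1.569, -0.001, -1.129]
wrist_force: [-0.1, -0.5, -1.9]
width: 0.0273
```

```bash
cat > look.py <<'E'
from bench import robot, snapshot
import cv2,pickle,sys
k=sys.argv[1]
o=robot.get_obs(); print(o['time'],o['tool_pos'].round(4),o['ee_rot'].round(3),round(o['width'],4),o['wrist_force'].round(2),o['wrist_torque'].round(3))
im=[]
for n in ['wrist','scene']:
    s=snapshot(n); pickle.dump(s,open(n+k+'.pkl','wb')); im.append(s['color'][:,:,::-1])
cv2.imwrite(f'pics/v{k}.png',cv2.hconcat([im[0][:,120:520],cv2.resize(im[1][110:230,310:430],(400,400),interpolation=cv2.INTER_CUBIC)]))
E
python3 look.py 6; python3 - <<'E'
from b import *
bulb('scene6',(370,130,420,200),.07,.145)
bulb('wrist6',(265,165,375,260),.07,.155)
E
```

```text
9.225 [0.5549 0.1925 0.1717] [-1.569e+00 -1.000e-03 -1.129e+00] 0.0273 [-0.08 -0.52 -1.91] [-0.051  0.014 -0.017]
scene6 200 [0.5551 0.1931 0.121 ] 0.0013
wrist6 2921 [0.5532 0.1922 0.1217] 0.0003
```

View pics/v6.png

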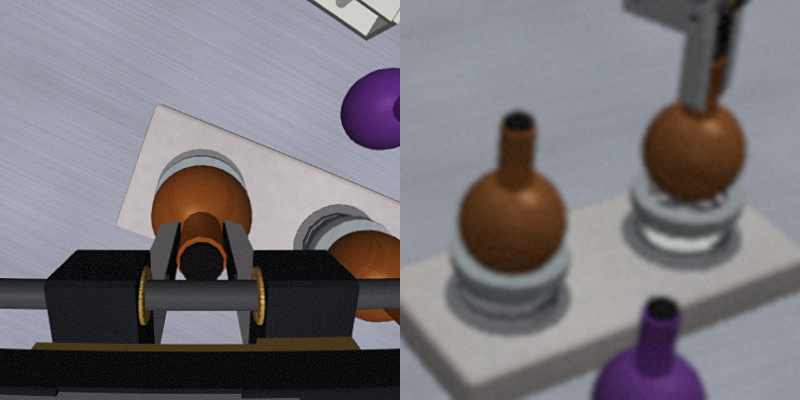

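The flask is about 10 mm above the seated height and concentric with the ring, which is below it at about (686,210) in the crop. Now a slow approach, watching the force.

Request:
play_rows(
  steps=[
    {"x":-0.0005,"y":-0.001,"z":-0.002,"rx":0,"ry":0,"rz":0,"hand":0.0},
    {"x":0,"y":0,"z":-0.002,"rx":0,"ry":0,"rz":0,"hand":0.0},
    {"x":0,"y":0,"z":-0.002,"rx":0,"ry":0,"rz":0,"hand":0.0},
    {"x":0,"y":0,"z":-0.002,"rx":0,"ry":0,"rz":0,"hand":0.0},
    {"x":0,"y":0,"z":-0.001,"rx":0,"ry":0,"rz":0,"hand":0.0},
    {"x":0,"y":0,"z":0,"rx":0,"ry":0,"rz":0,"hand":0.0},
  ],
)

```text
time: 10.07
tool_pos: [0.5539, 0.1917, 0.1619]
ee_rot: [-1.57, 0.0, -1.129]
wrist_force: [-0.0, 0.5, 1.3]
width: 0.0272
```

Request:
play_rows(
  steps=[
    {"x":0,"y":0,"z":-0.001,"rx":0,"ry":0,"rz":0,"hand":0.0},
    {"x":0,"y":0,"z":-0.001,"rx":0,"ry":0,"rz":0,"hand":0.0},
    {"x":0,"y":0,"z":0,"rx":0,"ry":0,"rz":0,"hand":0.0},
  ],
)

```text
time: 10.45
tool_pos: [0.5543, 0.1919, 0.1608]
ee_rot: [-1.568, 0.0, -1.129]
wrist_force: [0.0, 0.5, 5.5]
width: 0.0277
```

Contact is at TCP z of about 0.162 with little side force. Pressing down gently.

Request:
play_rows(
  steps=[
    {"x":0,"y":0,"z":-0.0015,"rx":0,"ry":0,"rz":0,"hand":0.0},
    {"x":0,"y":0,"z":-0.0015,"rx":0,"ry":0,"rz":0,"hand":0.0},
    {"x":0,"y":0,"z":-0.0015,"rx":0,"ry":0,"rz":0,"hand":0.0},
    {"x":0,"y":0,"z":-0.0015,"rx":0,"ry":0,"rz":0,"hand":0.0},
    {"x":0,"y":0,"z":0,"rx":0,"ry":0,"rz":0,"hand":0.0},
  ],
)

```text
time: 11.08
tool_pos: [0.5544, 0.192, 0.1555]
ee_rot: [-1.567, -0.0, -1.129]
wrist_force: [-0.8, 1.7, 7.5]
width: 0.0276
```

Request:
play_rows(
  steps=[
    {"x":0,"y":0,"z":-0.0015,"rx":0,"ry":0,"rz":0,"hand":0.0},
    {"x":0,"y":0,"z":-0.0015,"rx":0,"ry":0,"rz":0,"hand":0.0},
    {"x":0,"y":0,"z":-0.0015,"rx":0,"ry":0,"rz":0,"hand":0.0},
    {"x":0,"y":0,"z":-0.0015,"rx":0,"ry":0,"rz":0,"hand":0.0},
    {"x":0,"y":0,"z":0,"rx":0,"ry":0,"rz":0,"hand":0.0},
  ],
)

```text
time: 11.7
tool_pos: [0.5546, 0.1922, 0.1502]
ee_rot: [-1.566, 0.0, -1.129]
wrist_force: [-1.6, 3.1, 8.2]
width: 0.0277
```

```bash
python3 look.py 7; python3 - <<'E'
from b import *
bulb('scene7',(370,130,420,200),.06,.13)
bulb('wrist7',(265,165,375,260),.06,.13)
bulb('wrist6',(265,165,375,260),.06,.15)
E
```

```text
11.7 [0.5546 0.1922 0.1502] [-1.566  0.    -1.129] 0.0277 [-1.56  3.06  8.24] [ 0.253  0.4   -0.054]
scene7 245 [0.5546 0.1929 0.1006] 0.0015
wrist7 2231 [0.5527 0.1918 0.1001] 0.0003
wrist6 1986 [0.5532 0.1922 0.1216] 0.0003
```

View pics/v7.png

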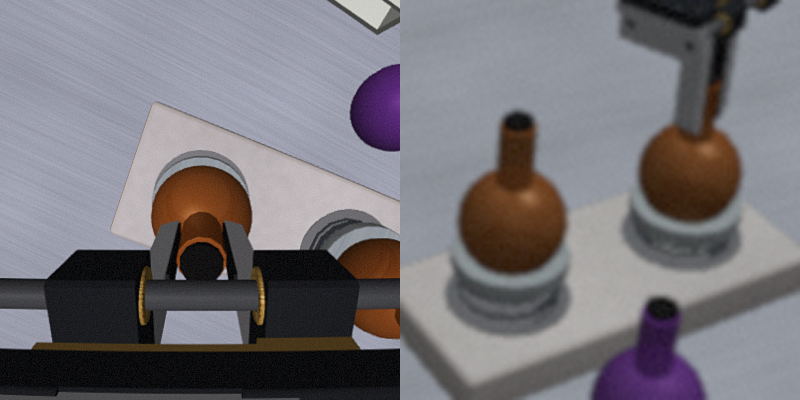

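The bulb has followed the TCP without slipping and is about 11.5 mm down. A side force of (-1.6, +3.1) N is building, so I'll yield slightly that way while pressing 4 mm more.

Request:
play_rows(
  steps=[
    {"x":-0.0003,"y":0.0005,"z":-0.001,"rx":0,"ry":0,"rz":0,"hand":0.0},
    {"x":-0.0003,"y":0.0005,"z":-0.001,"rx":0,"ry":0,"rz":0,"hand":0.0},
    {"x":0,"y":0,"z":-0.001,"rx":0,"ry":0,"rz":0,"hand":0.0},
    {"x":0,"y":0,"z":-0.001,"rx":0,"ry":0,"rz":0,"hand":0.0},
    {"x":0,"y":0,"z":0,"rx":0,"ry":0,"rz":0,"hand":0.0},
    {"x":0,"y":0,"z":0,"rx":0,"ry":0,"rz":0,"hand":0.0},
  ],
)

```text
time: 12.55
tool_pos: [0.5546, 0.1927, 0.1469]
ee_rot: [-1.565, -0.001, -1.129]
wrist_force: [-0.4, 1.3, 9.6]
width: 0.0279
```

```bash
python3 look.py 8; python3 - <<'E'
from b import *
bulb('scene8',(370,130,420,200),.06,.13)
bulb('wrist8',(265,165,375,260),.06,.13)
E
```

```text
12.55 [0.5546 0.1927 0.1469] [-1.565e+00 -1.000e-03 -1.129e+00] 0.0279 [-0.44  1.32  9.62] [0.056 0.24  0.058]
scene8 314 [0.5548 0.1934 0.0971] 0.0015
wrist8 2863 [0.5528 0.1923 0.097 ] 0.0003
```

Request:
play_rows(
  steps=[
    {"x":0,"y":0.0003,"z":-0.001,"rx":0,"ry":0,"rz":0,"hand":0.0},
    {"x":0,"y":0,"z":-0.0005,"rx":0,"ry":0,"rz":0,"hand":0.0},
    {"x":0,"y":0,"z":0,"rx":0,"ry":0,"rz":0,"hand":0.0},
    {"x":0,"y":0,"z":0,"rx":0,"ry":0,"rz":0,"hand":0.0},
    {"x":0,"y":0,"z":0,"rx":0,"ry":0,"rz":0,"hand":0.0},
    {"x":0,"y":0,"z":0,"rx":0,"ry":0,"rz":0,"hand":0.0},
  ],
)

```text
time: 13.4
tool_pos: [0.5546, 0.1929, 0.1456]
ee_rot: [-1.565, -0.002, -1.129]
wrist_force: [0.0, 1.1, 11.5]
width: 0.0272
```

```bash
python3 look.py 9; python3 - <<'E'
from b import *
bulb('scene9',(370,130,420,200),.06,.13)
bulb('wrist9',(265,165,375,260),.06,.13)
c=np.array([.5543,.1922])
for n in ['scene','scene6','scene9','wrist6','wrist9']:
    s=pickle.load(open(n+'.pkl','rb')); v,u=np.mgrid[0:400,0:640]; uv=np.c_[u.ravel(),v.ravel()]
    uv=uv[s['range_z'][uv[:,1],uv[:,0]]>0]; P=pts(s,uv); r=np.hypot(*(P[:,:2]-c).T)
    Q=P[(r>.038)&(r<.045)&(P[:,2]>.055)&(P[:,2]<.09)]
    print(n,len(Q),'rim z pct',np.percentile(Q[:,2],[50,75,90]).round(4))
    cs=np.array([.566,.0228]); r=np.hypot(*(P[:,:2]-cs).T); Q=P[(r>.038)&(r<.045)&(P[:,2]>.055)&(P[:,2]<.09)]
    if len(Q)>20: print('   seated rim',len(Q),np.percentile(Q[:,2],[50,75,90]).round(4))
bulb('scene',(322,160,366,210),.09,.147); bulb('scene9',(322,160,366,210),.09,.147)
E
```

```text
13.4 [0.5546 0.1929 0.1456] [-1.565 -0.002 -1.129] 0.0272 [ 0.03  1.07 11.46] [-0.089  0.276 -0.043]
scene9 324 [0.555  0.1938 0.0961] 0.0014
wrist9 3071 [0.5529 0.1924 0.0956] 0.0004
scene 212 rim z pct [0.0833 0.0849 0.0858]
   seated rim 168 [0.0834 0.0848 0.0859]
scene6 168 rim z pct [0.0827 0.0848 0.0856]
   seated rim 169 [0.0834 0.085  0.0856]
scene9 185 rim z pct [0.07   0.083  0.0872]
   seated rim 168 [0.0834 0.0846 0.0858]
wrist6 668 rim z pct [0.0838 0.0843 0.0847]
   seated rim 700 [0.0835 0.0842 0.0846]
wrist9 699 rim z pct [0.0692 0.0697 0.0702]
   seated rim 729 [0.0836 0.0842 0.0846]
scene 426 [0.5664 0.0241 0.1109] 0.0013
scene9 423 [0.5662 0.0241 0.111 ] 0.0014
```

View pics/v9.png

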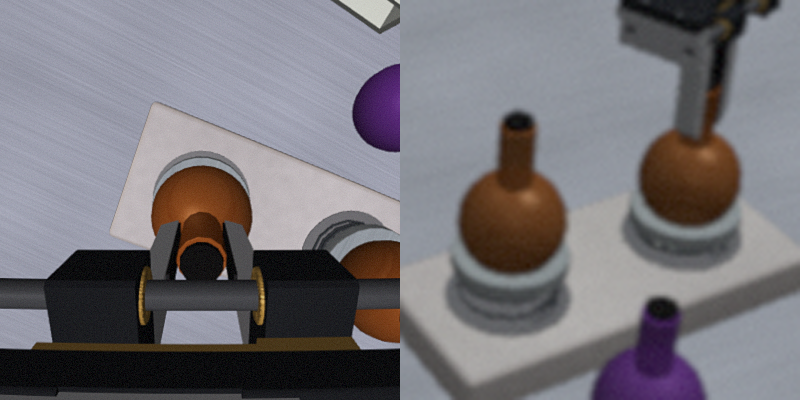

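The wrist view puts the free ring's rim about 14.6 mm down (0.0843 → 0.0697). The bulb sits about 26 mm above it, in the crop at about (690,175). The seated flask and its ring have not moved. Handing in.

```bash
python3 - <<'E'
from bench import workorder,robot
print(workorder.close_job()); o=robot.get_obs(); print(o['time'],o['tool_pos'],o['wrist_force'],o['width'])
E
```

```text
the job is handed in; nothing more can be done
None
the job is handed in; nothing more can be done
```

I gripped the amber flask by the neck, lifted it out of the cork ring and carried it over the mixer. I seated it in the free cradle and pressed it down. The job was handed in at about 13.5 s with the flask still gripped and pressed; no verdict was reported.

Last checks:
- **Ring travel:** the wrist camera puts the free ring's rim about 14.6 mm down. The bulb is about 26 mm above it, against 27 mm nominal.
- **Force:** about 11.5 N net at the wrist with under 1.1 N of side force. Adding the flask's weight gives roughly 13 N, which fits the spring at that depth.
- **Grip:** the opening is 27 mm on the neck, the bulb followed the fingers down without slipping, and the tool's tilt is about 0.006 rad.
- **Centring:** the bulb is within about 2 mm of the ring's axis as measured at the start.
- **Second flask:** it and its ring measure the same as at the start, to about 0.3 mm.
- **Bystanders:** I did not re-measure the reagent bottle or beaker at the end, but the arm stayed clear of them throughout.

Two checks disagreed. The scene and wrist cameras differ by about 2 mm on the bulb's position, which is within the calibration error. The scene camera's rim reading at the end was too scattered to use, so the ring travel rests on the wrist view, the bulb's height and the force. An earlier force reading, before the last 1.5 mm of pressing, suggested about 13 mm where the bulb's height gave 15 mm.

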